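Nest the saucepans with their handles fanned

TASK

Tidy the three saucepans into one nest with their handles spread like a hand of cards. First turn the middle pan, without lifting it out of the big pan, until its handle is about 50 degrees round from the big pan's handle, to either side; then pick up the small pan by its handle and set it down gently, fully seated inside the middle pan, with its handle about 50 degrees further round the same way. Leave the big pan standing where it is, and leave the tray, bottle and mug alone.

Things in the scene. Friction and masses are not known exactly. Their poses are not given: they have to be found in the camera images.
- big_pan: largest steel saucepan, 0.6 kg, loose on the table, the middle pan already inside it. Rim 164 mm across outside, 60 mm tall, walls 3 mm, floor 4 mm, foot 156 mm across. Origin: centre of its underside; its handle points along its own +x, z up.
- middle_pan: middle steel saucepan, 0.28 kg, loose inside the big pan (about 12 mm play all round), underside 4 mm above the big pan's. It turns easily in place when its handle is pushed sideways; the handle clears the big pan's rim but can catch on the end of the big pan's handle. Rim 132 mm across outside, 66 mm tall, walls 3 mm, floor 4 mm, foot 124 mm across. Origin: centre of its underside; its handle points along its own +x, z up.
- small_pan: smallest steel saucepan, 0.16 kg, on the table to one side. Seated in the middle pan (about 14 mm play all round) its underside is 4 mm above the middle pan's; it cannot seat with its handle over the middle pan's. Rim 100 mm across outside, 72 mm tall, walls 3 mm, floor 4 mm, foot 92 mm across. Origin: centre of its underside; its handle points along its own +x, z up.
- big_pan_handle (a point): point on the centre line of the big pan's handle, 122 mm out from the pan's axis and 72 mm above its underside. The handle is a straight black bar, 12 mm wide and 16 mm high, leaving the wall 82 mm from the axis at height 46 mm and rising outward at 32 degrees to end 165 mm from the axis
- middle_pan_handle (a point): point on the centre line of the middle pan's handle, 106 mm out from the pan's axis and 81 mm above its underside. The handle is a straight black bar, 12 mm wide and 16 mm high, leaving the wall 66 mm from the axis at height 62 mm and rising outward at 25 degrees to end 150 mm from the axis
- small_pan_handle (a point): point on the centre line of the small pan's handle, 90 mm out from the pan's axis and 81 mm above its underside. The handle is a straight black bar, 12 mm wide and 16 mm high, leaving the wall 50 mm from the axis at height 66 mm and rising outward at 20 degrees to end 138 mm from the axis
- steel_tray: bystander: shallow steel tray 170 x 250 x 28 mm with kitchen shears in it, on the far side; origin under its centre
- milk_bottle: bystander: white bottle 64 mm across, 160 mm tall, far left; origin under its centre
- mug: bystander: white mug 80 mm across, 90 mm tall, handle at its +y, far right; origin under its centre
Things that resemble listed ones, but are neither listed nor needed, are in the scene too. Leave any red look-alike of the small_pan alone.

How it is judged:
By the outcome, as a careful person would: the job done as asked, in the order asked, and still so for the second after the job is handed in, with the robot touching nothing.
It also fails if it takes over 72 s, if anything falls off the work surface, if the arm or the gripper's body presses on something with over 40 N, if the wrist force passes 120 N, or if a joint passes its speed limit or range.

ROBOT

A 7-joint arm with a two-finger parallel gripper is mounted at the origin on the work surface. World frame = base frame: x ahead of the robot, y to its left, z up, the work surface at z = 0. Lengths are in m, angles in rad, forces in N, time in s.
With the tool pointing down it reaches from about 0.35 to 0.9 m from the base axis. Payload 19.9 kg.
Tool frame: the origin (TCP) lies between the finger pads; the fingertips stand 22 mm ahead of it and the grasp point (between the pads) lies 3 mm ahead of it; z points along the fingers, y is the line along which they close (so a half turn about z gives the same grasp; the last joint's range is limited). The gripper opens to 94 mm and grips with 3 to 60 N. Pads are 16 mm wide; open, the fingers measure 119 mm over their backs; the gripper's body (75 mm by 177 mm) begins 78 mm behind the grasp point.
Start: joints at [1.23, 0.417, -0.01, 1.614, 0.005, 1.111, -0.053], TCP at [0.185, -0.597, 0.227] pointing down, gripper open.
Joint ranges: [-2.81, 2.81], [-0.39, 2.02], [-1.27, 1.25], [0.06, 2.57], [-1.19, 4.33], [0.19, 2], [-2.82, 2.82]. Speed limits (rad/s): [1.89, 1.89, 2.39, 2.39, 3.01, 3.01, 3.01].

INTERFACE

Orientations are given as a unit quaternion [x, y, z, w].
In Python, from bench import monitor, viewer, order gives the robot as it stands. The module is installed in compiled form; this text tells all that it offers.
- The arm moves only by the tool arm_command, never from a script. Its argument "steps" is a list of rows, each an object of numbers: "wx", "wy", "wz": the turn, a rotation vector about the tool's x, y, z each as a share of 0.08 rad, from -1 to 1; "tx", "ty", "tz": the shift along the tool's x, y, z each as a share of 0.5 m, from -1 to 1; "grip": the opening, from 0 (shut) to 1 (fully open). A call has 1 to 20 rows; each row shifts and turns the commanded pose from where the row before left it, along the tool's axes as they then stand; what a row does not reach is not made up. A row lasts 1/8 s, in which the tool goes at most 62.5 mm and 10.7 degrees, less where a joint would pass 70% of its speed; a pose out of reach is approached as far as the arm can. A call with a number of a shift or a turn outside -1 to 1 is refused whole. A call with a gripper value outside its range is refused whole. The fingers move at their own pace and stop on an object; "force" is the grip in N (left out, the last holds). Time passes only in rows, so rows that do not move let the fingers close. It gives the time, the measured TCP pose, the force, the opening and the grip force at its end, in the units of the state.
- monitor.state(): the state, without advancing time (a new reading comes with each control period).
- viewer.get_image(name): name is "scene" or "top" or "wrist"; returns a dict with "img" (420x560x3 uint8, blue, green, red), "z_map" (420x560 float32, m along the optical axis (not along the pixel's ray), 0 where there is no reading), "camera_matrix" (3x3 intrinsics, pixels), "position" and "rotation" of the camera in the world; the wrist camera has in their place "hand_eye" (4x4, takes a point from camera to tool coordinates, whose origin is the TCP and whose axes are the flange's). Camera axes: x right, y down, z forward; pixel columns grow to the right and rows downward; lengths in m; the calibration is good to about 2 mm. A picture is of the moment at which its call begins: read the wrist's pose just before it.
- order.close_job(): hands the job in; it is judged then, once.
The state is a dict: "time": time; "joint_positions": joint angles; "joint_velocities": joint speeds; "joint_efforts": joint torques, N m; "tool_pos": TCP position; "tcp_rot": TCP orientation; "wrist_force": force on the tool from outside, world axes, zero at the start; "wrist_torque": the same for the moment, N m; "width": opening from 0.0 (shut) to 1.0 (fully open); "finger_force": force on a finger pad.
Only numpy, scipy, OpenCV 4.12 (cv2) and the standard library are available. Lean on these libraries where they do the work, as an engineer would, in place of code of your own. Each camera call takes 0.05 s, during which the arm holds its last target. There are 200 camera calls.

## Working session

There is one attempt and no reset: what is moved stays moved. The work goes in short steps, Python scripts to look and compute and a tool call to move; the robot and the scene stay as the last step left them, time stands still between calls to the robot, and variables do not carry over. Pictures are saved under pics/ and viewed, at most 10 in all, crops included, and the job is handed in when it is done.

Besides the shell and the picture viewer there is one more tool, called after "Call:" as a command line: name --argument value ..., lists and objects as JSON in quotes. arm_command: Moves the arm, as the interface text tells. Its arguments: {"type":"object","properties":{"steps":{"type":"array","items":{"type":"object","properties":{"wx":{"type":"number","minimum":-1,"maximum":1},"wy":{"type":"number","minimum":-1,"maximum":1},"wz":{"type":"number","minimum":-1,"maximum":1},"tx":{"type":"number","minimum":-1,"maximum":1},"ty":{"type":"number","minimum":-1,"maximum":1},"tz":{"type":"number","minimum":-1,"maximum":1},"grip":{"type":"number"}}}},"force":{"type":"number"}},"required":["steps"]}

```bash
mkdir -p pics
cat > h.py <<'E'
import numpy as np,cv2
from bench import monitor,viewer,order
from scipy.spatial.transform import Rotation as R
def grab(n):
    s=monitor.state(); d=viewer.get_image(n)
    if n=="wrist":
        T=np.eye(4);T[:3,:3]=R.from_quat(s["tcp_rot"]).as_matrix();T[:3,3]=s["tool_pos"]
        T=T@np.array(d["hand_eye"]);d["P"],d["M"]=T[:3,3],T[:3,:3]
    else:
        r=np.array(d["rotation"],float);d["P"]=np.array(d["position"]);d["M"]=r if r.shape==(3,3) else R.from_quat(r).as_matrix()
    return d
def cloud(d):
    K=np.array(d["camera_matrix"]);z=d["z_map"];v,u=np.indices(z.shape)
    c=np.stack([(u-K[0,2])/K[0,0]*z,(v-K[1,2])/K[1,1]*z,z],-1)
    p=c@d["M"].T+d["P"];p[z==0]=np.nan
    return p
E
python3 - <<'E'
from h import *
s=monitor.state();print(s)
for n in("scene","top"):
    d=grab(n);cv2.imwrite(f"pics/{n}0.png",d["img"]);np.savez(f"{n}0.npz",img=d["img"],c=cloud(d));print(n,d["P"],d["M"].round(3).tolist(),d["camera_matrix"])
E
```

```text
{'time': 0.0, 'joint_positions': array([ 1.22948746,  0.4179833 , -0.01030237,  1.61417471,  0.00469288,
        1.11069857, -0.052994  ]), 'joint_velocities': array([-2.08401878e-03,  7.82850454e-04, -1.03200016e-03,  2.32935152e-04,
        3.28866764e-04, -1.93508364e-06,  1.16066855e-03]), 'joint_efforts': array([ 1.65492411e-04, -8.51248956e+01,  6.38503321e-01, -4.25982714e+01,
       -4.89505765e-02,  1.87110709e-02,  1.06140303e-04]), 'tool_pos': array([ 0.1844724 , -0.59678526,  0.22681923]), 'tcp_rot': array([ 9.88784380e-01,  1.49348805e-01, -1.34927623e-04, -6.05175794e-04]), 'wrist_force': array([0.36851173, 0.0048244 , 0.04250165]), 'wrist_torque': array([-0.05190054, -0.04024403, -0.01049988]), 'finger_force': 0.0, 'width': 1.0024323318538106}
scene [1.15659548 0.34553503 1.21871167] [[-0.513, 0.743, -0.429], [0.858, 0.451, -0.245], [0.011, -0.494, -0.869]] [[478.33468239   0.         278.40231272]
 [  0.         478.33468239 202.61866353]
 [  0.           0.           1.        ]]
top [0.41695043 0.02215303 1.10907025] [[-0.001, -0.988, 0.152], [-1.0, -0.001, -0.012], [0.012, -0.152, -0.988]] [[389.88885049   0.         277.59241541]
 [  0.         389.88885049 211.99703852]
 [  0.           0.           1.        ]]
```

View pics/scene0.png

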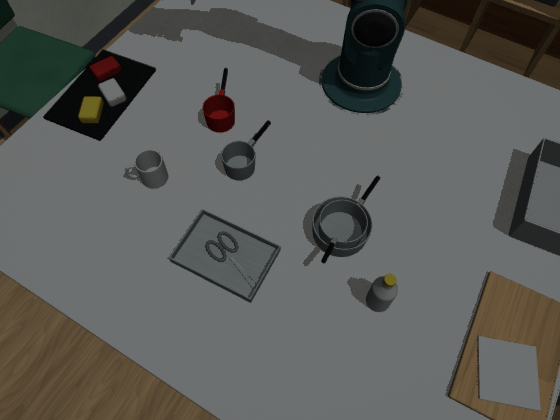

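View pics/top0.png

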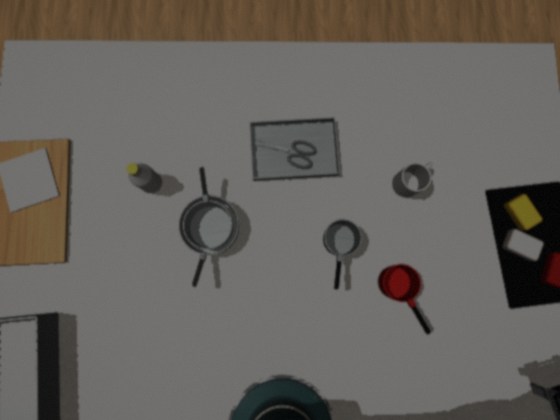

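The scene view shows the nest at (342,226) with handles at (370,190) and (329,250), the steel small pan at (239,160) and the red look-alike at (219,112). In the top view the nest is at (209,225) with handles up at (203,180) and down at (199,270). The candidates for the small pan are steel (342,240) with its handle at (338,275), and red (400,283); I choose the steel one.

Run:
```python
from h import *
for n in("scene","top"):
    f=np.load(f"{n}0.npz");img,c=f["img"],f["c"]
    hsv=cv2.cvtColor(img,cv2.COLOR_BGR2HSV)
    z=c[...,2]
    m=((hsv[...,2]<55)&(z>0.035)&(z<0.14)&(c[...,0]>0.15)).astype(np.uint8)
    k,l,st,ce=cv2.connectedComponentsWithStats(m)
    print(n)
    for i in range(1,k):
        if st[i,4]<25 or st[i,4]>3000: continue
        p=c[l==i]; q=p-p.mean(0); w=np.linalg.svd(q)[2][0]; t=q@w
        a,b=p[t<np.percentile(t,12)].mean(0),p[t>np.percentile(t,88)].mean(0)
        print(ce[i].round(),st[i,4],"ends",a.round(3),b.round(3),"dir",np.degrees(np.arctan2(w[1],w[0])).round(1))
    # rims: points by height
    for nm,cx,cy in(("nest",.4,.2),("small",.36,-.14)):
        for lo,hi in((.052,.064),(.064,.078)):
            s=(np.hypot(c[...,0]-cx,c[...,1]-cy)<.13)&(z>lo)&(z<hi)&(m==0)
            P=c[s]
            if len(P)>10: print(nm,lo,len(P),P.mean(0).round(3),P.min(0).round(3),P.max(0).round(3))
a=cv2.imread("pics/top0.png");b=cv2.imread("pics/scene0.png")
A=cv2.resize(a[150:310,150:450],None,fx=2.6,fy=2.6,interpolation=2)[:, :780]
cv2.imwrite("pics/crop1.png",cv2.convertScaleAbs(A,alpha=1.6))
```

```text
scene
[114.  69.] 25 ends [ 0.397 -0.718  0.04 ] [ 0.441 -0.731  0.04 ] dir -20.8
[224.  78.] 86 ends [ 0.272 -0.365  0.102] [ 0.327 -0.342  0.081] dir 23.2
[219. 110.] 445 ends [ 0.354 -0.343  0.052] [ 0.428 -0.284  0.056] dir 40.1
[261. 131.] 120 ends [ 0.386 -0.137  0.102] [ 0.452 -0.147  0.076] dir -9.6
[237. 148.] 233 ends [ 0.47  -0.144  0.053] [ 0.521 -0.208  0.055] dir -51.1
[158. 157.] 35 ends [ 0.637 -0.36   0.08 ] [ 0.637 -0.366  0.042] dir -85.5
[239. 169.] 195 ends [ 0.509 -0.115  0.055] [ 0.557 -0.179  0.053] dir -52.7
[142. 176.] 45 ends [ 0.712 -0.361  0.081] [ 0.71  -0.368  0.037] dir -104.8
[533. 222.] 972 ends [0.178 0.599 0.068] [0.301 0.713 0.058] dir 39.5
[370. 188.] 130 ends [0.393 0.224 0.1  ] [0.451 0.215 0.064] dir -8.9
[347. 209.] 496 ends [0.507 0.259 0.049] [0.533 0.126 0.047] dir -78.3
[334. 245.] 447 ends [0.578 0.261 0.048] [0.68  0.212 0.105] dir -33.9
[376. 293.] 287 ends [0.679 0.365 0.127] [0.703 0.374 0.042] dir 27.0
nest 0.052 101 [0.476 0.198 0.059] [0.435 0.129 0.052] [0.51  0.27  0.064]
nest 0.064 56 [0.49  0.195 0.07 ] [0.442 0.143 0.064] [0.
[... 613 characters left out ...]
0.041] dir 166.8
[198. 272.] 107 ends [0.446 0.211 0.066] [0.389 0.222 0.102] dir 170.4
[337. 275.] 111 ends [ 0.442 -0.149  0.083] [ 0.38  -0.137  0.103] dir 169.1
[412. 285.] 194 ends [ 0.427 -0.344  0.047] [ 0.346 -0.322  0.058] dir 164.9
[383. 281.] 78 ends [ 0.423 -0.279  0.06 ] [ 0.362 -0.277  0.047] dir 178.3
[421. 319.] 157 ends [ 0.326 -0.342  0.083] [ 0.271 -0.365  0.104] dir -157.0
[ 44. 346.] 954 ends [0.302 0.612 0.069] [0.159 0.597 0.067] dir -174.2
nest 0.052 128 [0.477 0.2   0.06 ] [0.433 0.128 0.052] [0.511 0.27  0.064]
nest 0.064 79 [0.481 0.199 0.07 ] [0.417 0.142 0.064] [0.515 0.257 0.078]
small 0.064 68 [ 0.455 -0.165  0.073] [ 0.373 -0.269  0.064] [ 0.488 -0.121  0.078]
```

View pics/crop1.png

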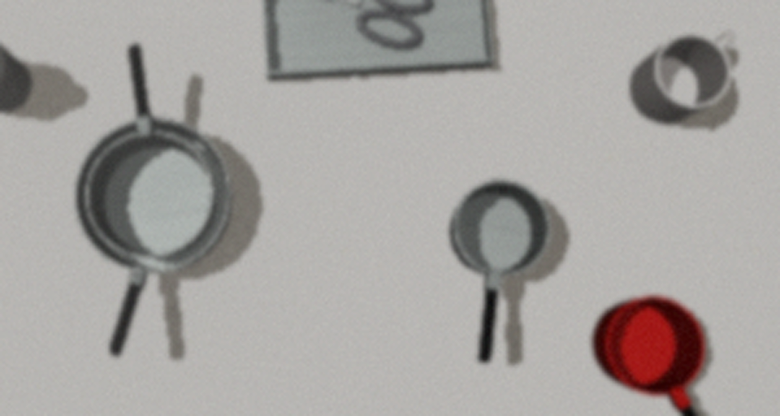

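The crop shows the nest at (155,195), with its far handle at (138,85) and near handle at (125,312). The steel small pan is at (500,228) with its handle at (487,325), clearly not the red one at (655,345). Slope separates the nest handles: the far one rises about 24° (middle pan) and the near one about 32° (big pan). Next I fit the rims.

```bash
cat >> h.py <<'E'
from scipy.optimize import least_squares
def rim(C,c0,r,z,it=6,dz=.006,dr=.02):
    c0=np.array(c0,float)
    for k in range(it):
        d=np.hypot(C[:,0]-c0[0],C[:,1]-c0[1])
        P=C[(abs(C[:,2]-z)<dz)&(abs(d-r)<(dr if k<3 else .008))]
        if len(P)<8: return c0,len(P),0
        s=least_squares(lambda c:np.hypot(P[:,0]-c[0],P[:,1]-c[1])-r,c0,loss="soft_l1",f_scale=.003)
        c0=s.x
    return c0,len(P),np.std(s.fun)
def handles(c,img,near,rad=.19,zlo=.06):
    hsv=cv2.cvtColor(img,cv2.COLOR_BGR2HSV);z=c[...,2];out=[]
    d=np.hypot(c[...,0]-near[0],c[...,1]-near[1])
    m=((hsv[...,2]<50)&(z>zlo)&(z<.14)&(d<rad)&(d>.06)).astype(np.uint8)
    k,l,st,ce=cv2.connectedComponentsWithStats(m,connectivity=8)
    for i in range(1,k):
        if st[i,4]<35: continue
        p=c[l==i];q=p-np.median(p,0);w=np.linalg.svd(q)[2][0];w*=np.sign(w[:2]@(np.median(p,0)[:2]-near))
        out.append((ce[i].round().tolist(),int(st[i,4]),np.median(p,0).round(4).tolist(),"az %.1f slope %.1f"%(np.degrees(np.arctan2(w[1],w[0])),np.degrees(np.arcsin(w[2]))),"azc %.1f"%np.degrees(np.arctan2(*(np.median(p,0)[:2]-near)[::-1]))))
    return out
E
python3 - <<'E'
from h import *
for n in("scene","top"):
    f=np.load(f"{n}0.npz");img,c=f["img"],f["c"];C=c.reshape(-1,3);C=C[~np.isnan(C[:,0])]
    b=rim(C,(.535,.2),.0805,.059);m=rim(C,b[0],.0645,.069);s=rim(C,(.51,-.16),.0485,.071)
    print(n,"big",b,"mid",m,"small",s)
    for x in handles(c,img,m[0])+handles(c,img,s[0]):print(x)
E
```

```text
scene big (array([0.54647018, 0.19817251]), 304, np.float64(0.0019315417974413874)) mid (array([0.54590192, 0.19938842]), 236, np.float64(0.001425066938048293)) small (array([ 0.51177847, -0.16322278]), 174, np.float64(0.0017972496050529098))
([370.0, 188.0], 127, [0.4217, 0.2193, 0.0825], 'az 171.2 slope 31.7', 'azc 170.9')
([354.0, 205.0], 41, [0.485, 0.2025, 0.0648], 'az -94.2 slope -1.2', 'azc 177.1')
([328.0, 251.0], 113, [0.6599, 0.211, 0.0974], 'az 5.7 slope 25.3', 'azc 5.8')
([215.0, 119.0], 39, [0.4366, -0.2964, 0.0645], 'az -73.6 slope -0.3', 'azc -119.4')
([261.0, 131.0], 111, [0.4149, -0.1421, 0.0898], 'az 168.9 slope 19.8', 'azc 167.7')
top big (array([0.54578427, 0.19738953]), 271, np.float64(0.0016020895463681943)) mid (array([0.54497068, 0.19853682]), 220, np.float64(0.0011633115978977417)) small (array([ 0.5106678, -0.1630636]), 160, np.float64(0.0011942080958478479))
([203.0, 181.0], 89, [0.6577, 0.2082, 0.0975], 'az 5.4 slope 24.8', 'azc 4.9')
([151.0, 182.0], 38, [0.6567, 0.3493, 0.0784], 'az 115.9 slope 89.7', 'azc 53.5')
([198.0, 272.0], 97, [0.4173, 0.2168, 0.0853], 'az 170.5 slope 31.8', 'azc 171.9')
([337.0, 274.0], 105, [0.412, -0.1434, 0.0949], 'az 169.5 slope 19.0', 'azc 168.7')
```

Call:
arm_command --steps '[{"wz":-1,"grip":0,"tz":-0.02},{"wz":-1,"grip":0,"tz":-0.02},{"wz":-1,"grip":0,"tz":-0.02},{"wz":-1,"grip":0},{"wz":-1,"grip":0},{"wz":-1,"grip":0},{"wz":-1,"grip":0},{"wz":-1,"grip":0},{"wz":-1,"grip":0},{"wz":-1,"grip":0},{"wz":-1,"grip":0},{"wz":-1,"grip":0},{"wz":-1,"grip":0},{"wz":-1,"grip":0},{"wz":-1,"grip":0},{"wz":-0.89,"grip":0},{"grip":0}]' --force 20

```text
schema error: expected keys wx, wy, wz, tx, ty, tz, grip
```

All keys are required.

Call:
arm_command --steps '[{"wx":0,"wy":0,"wz":-1,"tx":0,"ty":0,"tz":-0.02,"grip":0},{"wx":0,"wy":0,"wz":-1,"tx":0,"ty":0,"tz":-0.02,"grip":0},{"wx":0,"wy":0,"wz":-1,"tx":0,"ty":0,"tz":-0.02,"grip":0},{"wx":0,"wy":0,"wz":-1,"tx":0,"ty":0,"tz":0,"grip":0},{"wx":0,"wy":0,"wz":-1,"tx":0,"ty":0,"tz":0,"grip":0},{"wx":0,"wy":0,"wz":-1,"tx":0,"ty":0,"tz":0,"grip":0},{"wx":0,"wy":0,"wz":-1,"tx":0,"ty":0,"tz":0,"grip":0},{"wx":0,"wy":0,"wz":-1,"tx":0,"ty":0,"tz":0,"grip":0},{"wx":0,"wy":0,"wz":-1,"tx":0,"ty":0,"tz":0,"grip":0},{"wx":0,"wy":0,"wz":-1,"tx":0,"ty":0,"tz":0,"grip":0},{"wx":0,"wy":0,"wz":-1,"tx":0,"ty":0,"tz":0,"grip":0},{"wx":0,"wy":0,"wz":-1,"tx":0,"ty":0,"tz":0,"grip":0},{"wx":0,"wy":0,"wz":-1,"tx":0,"ty":0,"tz":0,"grip":0},{"wx":0,"wy":0,"wz":-1,"tx":0,"ty":0,"tz":0,"grip":0},{"wx":0,"wy":0,"wz":-1,"tx":0,"ty":0,"tz":0,"grip":0},{"wx":0,"wy":0,"wz":-0.89,"tx":0,"ty":0,"tz":0,"grip":0}]' --force 20

```text
time: 2.1
tool_pos: [0.1845, -0.5969, 0.2571]
tcp_rot: [0.706, 0.708, 0.0, -0.0]
wrist_force: [-0.7, 0.1, -0.1]
width: 0.004
finger_force: 0.0
```

Call:
arm_command --steps '[{"wx":0,"wy":0,"wz":0,"tx":0.083,"ty":0.047,"tz":0,"grip":0},{"wx":0,"wy":0,"wz":0,"tx":0.083,"ty":0.047,"tz":0,"grip":0},{"wx":0,"wy":0,"wz":0,"tx":0.083,"ty":0.047,"tz":0,"grip":0},{"wx":0,"wy":0,"wz":0,"tx":0.083,"ty":0.047,"tz":0,"grip":0},{"wx":0,"wy":0,"wz":0,"tx":0.083,"ty":0.047,"tz":0,"grip":0},{"wx":0,"wy":0,"wz":0,"tx":0.083,"ty":0.047,"tz":0,"grip":0},{"wx":0,"wy":0,"wz":0,"tx":0.083,"ty":0.047,"tz":0,"grip":0},{"wx":0,"wy":0,"wz":0,"tx":0.083,"ty":0.047,"tz":0,"grip":0},{"wx":0,"wy":0,"wz":0,"tx":0.083,"ty":0.047,"tz":0,"grip":0},{"wx":0,"wy":0,"wz":0,"tx":0.083,"ty":0.047,"tz":0,"grip":0},{"wx":0,"wy":0,"wz":0,"tx":0.083,"ty":0.047,"tz":0,"grip":0},{"wx":0,"wy":0,"wz":0,"tx":0.083,"ty":0.047,"tz":0,"grip":0},{"wx":0,"wy":0,"wz":0,"tx":0.083,"ty":0.047,"tz":0,"grip":0},{"wx":0,"wy":0,"wz":0,"tx":0.083,"ty":0.047,"tz":0,"grip":0},{"wx":0,"wy":0,"wz":0,"tx":0.083,"ty":0.047,"tz":0,"grip":0},{"wx":0,"wy":0,"wz":0,"tx":0.083,"ty":0.047,"tz":0,"grip":0},{"wx":0,"wy":0,"wz":0,"tx":0.083,"ty":0.047,"tz":0,"grip":0},{"wx":0,"wy":0,"wz":0,"tx":0.083,"ty":0.047,"tz":0,"grip":0},{"wx":0,"wy":0,"wz":0,"tx":0.083,"ty":0.047,"tz":0,"grip":0},{"wx":0,"wy":0,"wz":0,"tx":0.083,"ty":0.05,"tz":0,"grip":0}]'

```text
time: 4.6
tool_pos: [0.6565, 0.2341, 0.257]
tcp_rot: [0.707, 0.707, -0.0, -0.0]
wrist_force: [-0.9, -0.3, 0.8]
width: 0.005
finger_force: 0.0
```

Call:
arm_command --steps '[{"wx":0,"wy":0,"wz":0,"tx":0,"ty":0,"tz":0.08,"grip":0},{"wx":0,"wy":0,"wz":0,"tx":0,"ty":0,"tz":0.08,"grip":0},{"wx":0,"wy":0,"wz":0,"tx":0,"ty":0,"tz":0.08,"grip":0},{"wx":0,"wy":0,"wz":0,"tx":0,"ty":0,"tz":0.06,"grip":0},{"wx":0,"wy":0,"wz":0,"tx":0,"ty":0,"tz":0.034,"grip":0}]'

```text
time: 5.22
tool_pos: [0.6553, 0.2326, 0.0886]
tcp_rot: [0.707, 0.707, -0.001, -0.0]
wrist_force: [0.8, -0.8, 0.7]
width: 0.005
finger_force: 0.0
```

Run:
```python
import numpy as np
c=np.array([.546,.198]);p=np.array([.6575,.2345])
th=np.radians(np.linspace(13,-122,28))
W=c+.115*np.c_[np.cos(th),np.sin(th)]
for w in W:
    d=(w-p)/.5;print("tx %.3f ty %.3f"%(d[1],d[0]),w.round(3));p=p+np.round(d,3)*.5
```

```text
tx -0.021 ty 0.001 [0.658 0.224]
tx -0.020 ty 0.004 [0.66  0.214]
tx -0.020 ty 0.002 [0.661 0.204]
tx -0.020 ty -0.000 [0.661 0.194]
tx -0.020 ty -0.002 [0.66  0.184]
tx -0.020 ty -0.003 [0.658 0.174]
tx -0.019 ty -0.005 [0.656 0.164]
tx -0.019 ty -0.007 [0.653 0.155]
tx -0.018 ty -0.008 [0.648 0.146]
tx -0.018 ty -0.010 [0.644 0.137]
tx -0.016 ty -0.011 [0.638 0.129]
tx -0.016 ty -0.013 [0.631 0.121]
tx -0.014 ty -0.014 [0.624 0.114]
tx -0.013 ty -0.015 [0.617 0.107]
tx -0.012 ty -0.017 [0.609 0.102]
tx -0.010 ty -0.017 [0.6   0.096]
tx -0.009 ty -0.018 [0.591 0.092]
tx -0.007 ty -0.019 [0.582 0.089]
tx -0.005 ty -0.019 [0.572 0.086]
tx -0.004 ty -0.020 [0.562 0.084]
tx -0.002 ty -0.020 [0.552 0.083]
tx 0.000 ty -0.020 [0.542 0.083]
tx 0.002 ty -0.020 [0.532 0.084]
tx 0.003 ty -0.020 [0.522 0.086]
tx 0.005 ty -0.019 [0.512 0.088]
tx 0.007 ty -0.019 [0.503 0.091]
tx 0.008 ty -0.018 [0.494 0.096]
tx 0.010 ty -0.018 [0.485 0.1  ]
```

Call:
arm_command --steps '[{"wx":0,"wy":0,"wz":0,"tx":-0.021,"ty":0.004,"tz":0,"grip":0},{"wx":0,"wy":0,"wz":0,"tx":-0.02,"ty":0.004,"tz":0,"grip":0},{"wx":0,"wy":0,"wz":0,"tx":-0.02,"ty":0.002,"tz":0,"grip":0},{"wx":0,"wy":0,"wz":0,"tx":-0.02,"ty":0,"tz":0,"grip":0},{"wx":0,"wy":0,"wz":0,"tx":-0.02,"ty":-0.002,"tz":0,"grip":0},{"wx":0,"wy":0,"wz":0,"tx":-0.02,"ty":-0.003,"tz":0,"grip":0},{"wx":0,"wy":0,"wz":0,"tx":-0.019,"ty":-0.005,"tz":0,"grip":0},{"wx":0,"wy":0,"wz":0,"tx":-0.019,"ty":-0.007,"tz":0,"grip":0},{"wx":0,"wy":0,"wz":0,"tx":-0.018,"ty":-0.008,"tz":0,"grip":0},{"wx":0,"wy":0,"wz":0,"tx":-0.018,"ty":-0.01,"tz":0,"grip":0}]'

```text
time: 6.48
tool_pos: [0.6431, 0.1351, 0.0905]
tcp_rot: [0.707, 0.707, 0.0, -0.0]
wrist_force: [-0.0, 1.9, 0.6]
width: 0.003
finger_force: 0.7
```

```bash
cat > nest.py <<'E'
from h import *
import sys
for n in("scene","top"):
    d=grab(n);img,c=d["img"],cloud(d);C=c.reshape(-1,3);C=C[~np.isnan(C[:,0])]
    if len(sys.argv)>1: cv2.imwrite(f"pics/{n}{sys.argv[1]}.png",img)
    b=rim(C,(.546,.198),.0805,.059);m=rim(C,b[0],.0645,.069)
    print(n,"big",b[0].round(4),b[1:],"mid",m[0].round(4),m[1:])
    for x in handles(c,img,m[0]):print(x)
E
python3 nest.py
```

```text
scene big [0.5465 0.1975] (234, np.float64(0.0019040169960190393)) mid [0.5475 0.1851] (182, np.float64(0.0013186787415956796))
([370.0, 187.0], 116, [0.4206, 0.2191, 0.0825], 'az 170.9 slope 32.0', 'azc 165.0')
([299.0, 228.0], 49, [0.6467, 0.1133, 0.104], 'az -121.2 slope -55.5', 'azc -35.9')
top big [0.5462 0.197 ] (218, np.float64(0.0019520328412898085)) mid [0.5469 0.1846] (155, np.float64(0.001223122448871901))
([198.0, 272.0], 66, [0.4185, 0.2166, 0.0842], 'az 170.9 slope 31.4', 'azc 166.0')
```

Call:
arm_command --steps '[{"wx":0,"wy":0,"wz":0,"tx":-0.016,"ty":-0.011,"tz":0,"grip":0},{"wx":0,"wy":0,"wz":0,"tx":-0.016,"ty":-0.013,"tz":0,"grip":0},{"wx":0,"wy":0,"wz":0,"tx":-0.014,"ty":-0.014,"tz":0,"grip":0},{"wx":0,"wy":0,"wz":0,"tx":-0.013,"ty":-0.015,"tz":0,"grip":0},{"wx":0,"wy":0,"wz":0,"tx":-0.012,"ty":-0.017,"tz":0,"grip":0},{"wx":0,"wy":0,"wz":0,"tx":-0.01,"ty":-0.017,"tz":0,"grip":0},{"wx":0,"wy":0,"wz":0,"tx":-0.009,"ty":-0.018,"tz":0,"grip":0},{"wx":0,"wy":0,"wz":0,"tx":-0.007,"ty":-0.019,"tz":0,"grip":0},{"wx":0,"wy":0,"wz":0,"tx":-0.005,"ty":-0.019,"tz":0,"grip":0},{"wx":0,"wy":0,"wz":0,"tx":-0.004,"ty":-0.02,"tz":0,"grip":0},{"wx":0,"wy":0,"wz":0,"tx":-0.002,"ty":-0.02,"tz":0,"grip":0},{"wx":0,"wy":0,"wz":0,"tx":0,"ty":-0.02,"tz":0,"grip":0},{"wx":0,"wy":0,"wz":0,"tx":0.002,"ty":-0.02,"tz":0,"grip":0},{"wx":0,"wy":0,"wz":0,"tx":0.003,"ty":-0.02,"tz":0,"grip":0}]'

```text
time: 8.32
tool_pos: [0.5212, 0.0841, 0.0904]
tcp_rot: [0.707, 0.707, -0.0, -0.0]
wrist_force: [2.4, 1.8, 0.4]
width: 0.006
finger_force: 0.9
```

```bash
python3 nest.py 1
```

```text
scene big [0.539 0.192] (291, np.float64(0.0027434451264417357)) mid [0.535  0.1799] (259, np.float64(0.001600388554849287))
([381.0, 196.0], 123, [0.4278, 0.2565, 0.0818], 'az 149.1 slope 32.3', 'azc 144.5')
([351.0, 201.0], 37, [0.4748, 0.192, 0.0634], 'az 79.7 slope -0.5', 'azc 168.6')
top big [0.5375 0.1894] (189, np.float64(0.001888518951008378)) mid [0.5351 0.1786] (108, np.float64(0.0011220450660993314))
([184.0, 269.0], 75, [0.425, 0.2532, 0.0855], 'az 149.1 slope 32.1', 'azc 145.9')
```

Call:
arm_command --steps '[{"wx":0,"wy":0,"wz":0,"tx":-0.005,"ty":0.02,"tz":0,"grip":0},{"wx":0,"wy":0,"wz":0,"tx":-0.02,"ty":0.03,"tz":0,"grip":0},{"wx":0,"wy":0,"wz":0,"tx":-0.06,"ty":0,"tz":-0.08,"grip":0},{"wx":0,"wy":0,"wz":0,"tx":-0.06,"ty":0,"tz":-0.08,"grip":0.35},{"wx":0,"wy":0,"wz":1,"tx":-0.06,"ty":0,"tz":-0.08,"grip":0.35},{"wx":0,"wy":0,"wz":1,"tx":0,"ty":0,"tz":-0.06,"grip":0.35},{"wx":0,"wy":0,"wz":1,"tx":0,"ty":0,"tz":0,"grip":0.35},{"wx":0,"wy":0,"wz":1,"tx":0,"ty":0,"tz":0,"grip":0.35}]'

```text
time: 9.43
tool_pos: [0.5479, -0.0198, 0.2409]
tcp_rot: [0.812, 0.584, 0.0, 0.0]
wrist_force: [0.0, -1.0, -0.3]
width: 0.345
finger_force: 0.0
```

```bash
python3 nest.py 2; python3 -c "
from h import *
s=monitor.state();print(s['tool_pos'],s['tcp_rot'],s['joint_positions'])"
```

```text
scene big [0.5389 0.1917] (315, np.float64(0.0027836075037730606)) mid [0.5357 0.1796] (253, np.float64(0.0016409411983703262))
([313.0, 183.0], 130, [0.497, 0.076, 0.095], 'az -113.6 slope 27.7', 'azc -110.4')
([382.0, 195.0], 123, [0.4275, 0.2572, 0.0828], 'az 149.5 slope 31.4', 'azc 144.4')
([354.0, 204.0], 46, [0.4758, 0.1995, 0.0641], 'az -118.5 slope -1.2', 'azc 161.7')
top big [0.5374 0.1901] (293, np.float64(0.0018484641466887147)) mid [0.5347 0.1791] (214, np.float64(0.0012925280952625856))
([253.0, 243.0], 75, [0.4935, 0.0742, 0.0999], 'az -110.5 slope 25.8', 'azc -111.4')
([183.0, 269.0], 68, [0.425, 0.2546, 0.0856], 'az 149.2 slope 31.7', 'azc 145.5')
[ 0.54772752 -0.01942601  0.24054511] [ 8.11257949e-01  5.84688393e-01  1.08746863e-04 -1.09338456e-04] [ 0.54768404  0.33885182 -0.69736862  1.77420219  0.23970747  1.1150078
 -0.54998256]
```

View pics/scene2.png

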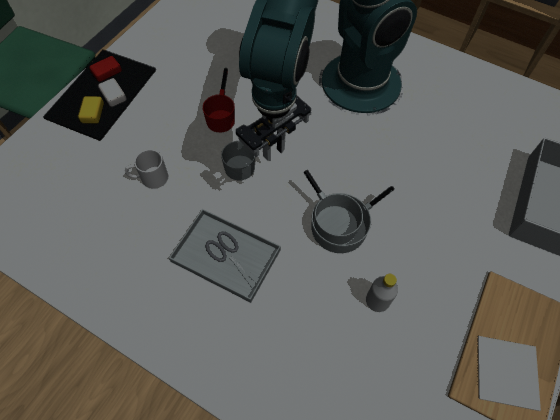

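The scene view shows the nest at (340,222), the middle handle at (313,183) and the big handle at (382,195). The push dragged the big pan about 10 mm and turned it 22°. I'll put it back by its own handle first, then finish the middle pan with a straddling grip, turning about the pan's axis so no wall force arises.

Call:
arm_command --steps '[{"wx":0,"wy":0,"wz":-1,"tx":0,"ty":0,"tz":0,"grip":0.4},{"wx":0,"wy":0,"wz":-1,"tx":0,"ty":0,"tz":0,"grip":0.4},{"wx":0,"wy":0,"wz":-1,"tx":0,"ty":0,"tz":0,"grip":0.4},{"wx":0,"wy":0,"wz":-1,"tx":0,"ty":0,"tz":0,"grip":0.4},{"wx":0,"wy":0,"wz":-1,"tx":0,"ty":0,"tz":0,"grip":0.4},{"wx":0,"wy":0,"wz":-1,"tx":0,"ty":0,"tz":0,"grip":0.4},{"wx":0,"wy":0,"wz":-1,"tx":0,"ty":0,"tz":0,"grip":0.4},{"wx":0,"wy":0,"wz":-1,"tx":0,"ty":0,"tz":0,"grip":0.4},{"wx":0,"wy":0,"wz":-1,"tx":0,"ty":0,"tz":0,"grip":0.4},{"wx":0,"wy":0,"wz":-1,"tx":0,"ty":0,"tz":0,"grip":0.4},{"wx":0,"wy":0,"wz":-1,"tx":0,"ty":0,"tz":0,"grip":0.4},{"wx":0,"wy":0,"wz":-1,"tx":0,"ty":0,"tz":0,"grip":0.4},{"wx":0,"wy":0,"wz":-1,"tx":0,"ty":0,"tz":0,"grip":0.4},{"wx":0,"wy":0,"wz":-1,"tx":0,"ty":0,"tz":0,"grip":0.4},{"wx":0,"wy":0,"wz":-1,"tx":0,"ty":0,"tz":0,"grip":0.4},{"wx":0,"wy":0,"wz":-1,"tx":0,"ty":0,"tz":0,"grip":0.4},{"wx":0,"wy":0,"wz":-1,"tx":0,"ty":0,"tz":0,"grip":0.4}]'

```text
time: 11.65
tool_pos: [0.5475, -0.0192, 0.2404]
tcp_rot: [0.26, 0.966, 0.0, -0.0]
wrist_force: [0.1, -0.5, 0.1]
width: 0.403
finger_force: 0.0
```

Call:
arm_command --steps '[{"wx":0,"wy":0,"wz":0,"tx":0.07,"ty":0.05,"tz":0,"grip":0.4},{"wx":0,"wy":0,"wz":0,"tx":0.07,"ty":0.05,"tz":0,"grip":0.4},{"wx":0,"wy":0,"wz":0,"tx":0.07,"ty":0.05,"tz":0,"grip":0.4},{"wx":0,"wy":0,"wz":0,"tx":0.07,"ty":0.05,"tz":0,"grip":0.4},{"wx":0,"wy":0,"wz":0,"tx":0.07,"ty":0.05,"tz":0,"grip":0.4},{"wx":0,"wy":0,"wz":0,"tx":0.07,"ty":0.05,"tz":0,"grip":0.4},{"wx":0,"wy":0,"wz":0,"tx":0.07,"ty":0.053,"tz":0,"grip":0.4},{"wx":0,"wy":0,"wz":0,"tx":0,"ty":0,"tz":0,"grip":0.4}]'

```text
time: 12.65
tool_pos: [0.4241, 0.2603, 0.2409]
tcp_rot: [0.259, 0.966, 0.001, -0.0]
wrist_force: [0.6, -0.4, -0.3]
width: 0.4
finger_force: 0.0
```

Call:
arm_command --steps '[{"wx":0,"wy":0,"wz":0,"tx":-0.006,"ty":-0.004,"tz":0.08,"grip":0.4},{"wx":0,"wy":0,"wz":0,"tx":0,"ty":0,"tz":0.08,"grip":0.4},{"wx":0,"wy":0,"wz":0,"tx":0,"ty":0,"tz":0.08,"grip":0.4},{"wx":0,"wy":0,"wz":0,"tx":0,"ty":0,"tz":0.05,"grip":0.4},{"wx":0,"wy":0,"wz":0,"tx":0,"ty":0,"tz":0.032,"grip":0.4},{"wx":0,"wy":0,"wz":0,"tx":0,"ty":0,"tz":0,"grip":0.0},{"wx":0,"wy":0,"wz":0,"tx":0,"ty":0,"tz":0,"grip":0.0},{"wx":0,"wy":0,"wz":0,"tx":0,"ty":0,"tz":0,"grip":0.0},{"wx":0,"wy":0,"wz":0,"tx":0,"ty":0,"tz":0,"grip":0.0}]' --force 25

```text
time: 13.78
tool_pos: [0.4271, 0.2547, 0.0803]
tcp_rot: [0.262, 0.965, 0.0, 0.001]
wrist_force: [-0.8, -0.4, 8.5]
width: 0.125
finger_force: 25.0
```

Call:
arm_command --steps '[{"wx":0,"wy":0,"wz":-0.59,"tx":-0.003,"ty":-0.009,"tz":0,"grip":0},{"wx":0,"wy":0,"wz":-0.59,"tx":-0.003,"ty":-0.009,"tz":0,"grip":0},{"wx":0,"wy":0,"wz":-0.59,"tx":-0.002,"ty":-0.0095,"tz":0,"grip":0},{"wx":0,"wy":0,"wz":-0.59,"tx":-0.002,"ty":-0.0095,"tz":0,"grip":0},{"wx":0,"wy":0,"wz":-0.59,"tx":-0.001,"ty":-0.0095,"tz":0,"grip":0},{"wx":0,"wy":0,"wz":-0.59,"tx":-0.001,"ty":-0.01,"tz":0,"grip":0},{"wx":0,"wy":0,"wz":-0.59,"tx":0,"ty":-0.01,"tz":0,"grip":0},{"wx":0,"wy":0,"wz":-0.59,"tx":0,"ty":-0.01,"tz":0,"grip":0},{"wx":0,"wy":0,"wz":0,"tx":0,"ty":0,"tz":0,"grip":0}]'

```text
time: 14.9
tool_pos: [0.4189, 0.2164, 0.0803]
tcp_rot: [0.076, 0.997, 0.0, 0.001]
wrist_force: [-4.1, -2.7, 12.4]
width: 0.13
finger_force: 25.0
```

```bash
python3 nest.py 3
```

```text
scene big [0.5455 0.1975] (310, np.float64(0.0026529455550709127)) mid [0.5472 0.1861] (259, np.float64(0.001858519940134445))
([368.0, 187.0], 210, [0.427, 0.213, 0.0857], 'az -164.8 slope 77.7', 'azc 167.4')
([303.0, 197.0], 143, [0.5514, 0.0761, 0.0936], 'az -90.6 slope 28.3', 'azc -87.8')
([354.0, 209.0], 44, [0.4891, 0.21, 0.0631], 'az -114.3 slope 0.6', 'azc 157.7')
top big [0.5445 0.1967] (251, np.float64(0.0017335372490953887)) mid [0.5462 0.1854] (213, np.float64(0.0014426078147785747))
([253.0, 222.0], 74, [0.5453, 0.0771, 0.0975], 'az -89.8 slope 26.4', 'azc -90.5')
```

Call:
arm_command --steps '[{"wx":0,"wy":0,"wz":0,"tx":0,"ty":0,"tz":0,"grip":0.4},{"wx":0,"wy":0,"wz":0,"tx":0,"ty":0,"tz":0,"grip":0.4},{"wx":0,"wy":0,"wz":0,"tx":0,"ty":0,"tz":-0.04,"grip":0.4},{"wx":0,"wy":0,"wz":0,"tx":0,"ty":0,"tz":-0.1,"grip":0.4},{"wx":0,"wy":0,"wz":1,"tx":0,"ty":0,"tz":-0.1,"grip":0.4},{"wx":0,"wy":0,"wz":1,"tx":0,"ty":0,"tz":-0.04,"grip":0.4},{"wx":0,"wy":0,"wz":1,"tx":0,"ty":0,"tz":0,"grip":0.4},{"wx":0,"wy":0,"wz":1,"tx":0,"ty":0,"tz":0,"grip":0.4},{"wx":0,"wy":0,"wz":1,"tx":0,"ty":0,"tz":0,"grip":0.4},{"wx":0,"wy":0,"wz":1,"tx":0,"ty":0,"tz":0,"grip":0.4},{"wx":0,"wy":0,"wz":1,"tx":0,"ty":0,"tz":0,"grip":0.4},{"wx":0,"wy":0,"wz":1,"tx":0,"ty":0,"tz":0,"grip":0.4},{"wx":0,"wy":0,"wz":1,"tx":0,"ty":0,"tz":0,"grip":0.4},{"wx":0,"wy":0,"wz":1,"tx":0,"ty":0,"tz":0,"grip":0.4},{"wx":0,"wy":0,"wz":1,"tx":0,"ty":0,"tz":0,"grip":0.4},{"wx":0,"wy":0,"wz":1,"tx":0,"ty":0,"tz":0,"grip":0.4},{"wx":0,"wy":0,"wz":1,"tx":0,"ty":0,"tz":0,"grip":0.4},{"wx":0,"wy":0,"wz":1,"tx":0,"ty":0,"tz":0,"grip":0.4},{"wx":0,"wy":0,"wz":1,"tx":0,"ty":0,"tz":0,"grip":0.4},{"wx":0,"wy":0,"wz":1,"tx":0,"ty":0,"tz":0,"grip":0.4}]'

```text
time: 17.5
tool_pos: [0.4184, 0.2163, 0.2195]
tcp_rot: [0.658, 0.753, -0.0, -0.0]
wrist_force: [0.2, -0.1, -0.0]
width: 0.397
finger_force: 0.0
```

Call:
arm_command --steps '[{"wx":0,"wy":0,"wz":1,"tx":0,"ty":0,"tz":0,"grip":0.4},{"wx":0,"wy":0,"wz":0.7,"tx":0,"ty":0,"tz":0,"grip":0.4},{"wx":0,"wy":0,"wz":0,"tx":-0.07,"ty":0.064,"tz":0,"grip":0.4},{"wx":0,"wy":0,"wz":0,"tx":-0.07,"ty":0.064,"tz":0,"grip":0.4},{"wx":0,"wy":0,"wz":0,"tx":-0.07,"ty":0.064,"tz":0,"grip":0.4},{"wx":0,"wy":0,"wz":0,"tx":-0.07,"ty":0.064,"tz":0,"grip":0.4},{"wx":0,"wy":0,"wz":0,"tx":0,"ty":0,"tz":0,"grip":0.4}]'

```text
time: 18.38
tool_pos: [0.5483, 0.0736, 0.2188]
tcp_rot: [0.708, 0.706, -0.0, -0.0]
wrist_force: [-1.1, 0.1, -0.9]
width: 0.397
finger_force: 0.0
```

```bash
python3 nest.py 4
```

```text
scene big [0.5454 0.1977] (318, np.float64(0.0025872400184223337)) mid [0.5474 0.186 ] (261, np.float64(0.0016869094344234947))
([370.0, 187.0], 121, [0.4202, 0.2165, 0.0819], 'az 172.0 slope 31.9', 'azc 166.5')
([303.0, 197.0], 143, [0.5517, 0.0764, 0.093], 'az -91.0 slope 27.7', 'azc -87.7')
([353.0, 207.0], 47, [0.4878, 0.2041, 0.0641], 'az -109.3 slope 0.6', 'azc 163.1')
top big [0.545  0.1958] (166, np.float64(0.0019022620872599498)) mid [0.5466 0.1849] (107, np.float64(0.001011358788755745))
([199.0, 273.0], 70, [0.416, 0.2139, 0.0858], 'az 171.2 slope 30.4', 'azc 167.5')
```

Call:
arm_command --steps '[{"wx":0,"wy":0,"wz":0,"tx":0,"ty":0,"tz":0.08,"grip":0.4},{"wx":0,"wy":0,"wz":0,"tx":0,"ty":0,"tz":0.08,"grip":0.4},{"wx":0,"wy":0,"wz":0,"tx":0,"ty":0,"tz":0.06,"grip":0.4},{"wx":0,"wy":0,"wz":0,"tx":0,"ty":0,"tz":0.036,"grip":0.4},{"wx":0,"wy":0,"wz":0,"tx":0,"ty":0,"tz":0,"grip":0.0},{"wx":0,"wy":0,"wz":0,"tx":0,"ty":0,"tz":0,"grip":0.0},{"wx":0,"wy":0,"wz":0,"tx":0,"ty":0,"tz":0,"grip":0.0},{"wx":0,"wy":0,"wz":0,"tx":0,"ty":0,"tz":0,"grip":0.0}]' --force 10

```text
time: 19.48
tool_pos: [0.5471, 0.0766, 0.0922]
tcp_rot: [0.707, 0.708, 0.0, 0.0]
wrist_force: [-1.0, 0.6, 4.5]
width: 0.129
finger_force: 10.0
```

```bash
cat > arc.py <<'E'
# rigid move of a gripped pan: centre c0->c1, turn dphi, n rows; prints rows in tool axes
import numpy as np,sys
from h import monitor
from scipy.spatial.transform import Rotation as R
s=monitor.state();p=np.array(s["tool_pos"][:2]);X=R.from_quat(s["tcp_rot"]).as_matrix()[:2,0];a=np.arctan2(X[1],X[0])
x0,y0,x1,y1,dphi,n=map(float,sys.argv[1:7]);c0=np.array([x0,y0]);c1=np.array([x1,y1]);n=int(n);d=np.radians(dphi)
print("tool az",np.degrees(a),p,"wz/row %.3f"%(-d/n/.08))
q=p
for k in range(1,n+1):
    t=d*k/n;M=np.array([[np.cos(t),-np.sin(t)],[np.sin(t),np.cos(t)]])
    w=c0+(c1-c0)*k/n+M@(p-c0);e=(w-q)/.5;q=w;b=a+d*(k-1)/n
    print("tx %.4f ty %.4f"%(e@[np.cos(b),np.sin(b)],e@[np.sin(b),-np.cos(b)]))
print(q)
E
python3 arc.py .547 .1855 .545 .196 -49 14
```

```text
tool az 90.09618111463618 [0.5470995  0.07657818] wz/row 0.764
tx 0.0019 ty -0.0136
tx 0.0019 ty -0.0137
tx 0.0019 ty -0.0138
tx 0.0018 ty -0.0139
tx 0.0018 ty -0.0139
tx 0.0018 ty -0.0140
tx 0.0017 ty -0.0141
tx 0.0017 ty -0.0142
tx 0.0016 ty -0.0143
tx 0.0015 ty -0.0143
tx 0.0015 ty -0.0144
tx 0.0014 ty -0.0145
tx 0.0013 ty -0.0145
tx 0.0013 ty -0.0146
[0.46286093 0.12446576]
```

Call:
arm_command --steps '[{"wx":0,"wy":0,"wz":0.764,"tx":0.0019,"ty":-0.0136,"tz":0,"grip":0},{"wx":0,"wy":0,"wz":0.764,"tx":0.0019,"ty":-0.0137,"tz":0,"grip":0},{"wx":0,"wy":0,"wz":0.764,"tx":0.0019,"ty":-0.0138,"tz":0,"grip":0},{"wx":0,"wy":0,"wz":0.764,"tx":0.0018,"ty":-0.0139,"tz":0,"grip":0},{"wx":0,"wy":0,"wz":0.764,"tx":0.0018,"ty":-0.0139,"tz":0,"grip":0},{"wx":0,"wy":0,"wz":0.764,"tx":0.0018,"ty":-0.014,"tz":0,"grip":0},{"wx":0,"wy":0,"wz":0.764,"tx":0.0017,"ty":-0.0141,"tz":0,"grip":0},{"wx":0,"wy":0,"wz":0.764,"tx":0.0017,"ty":-0.0142,"tz":0,"grip":0},{"wx":0,"wy":0,"wz":0.764,"tx":0.0016,"ty":-0.0143,"tz":0,"grip":0},{"wx":0,"wy":0,"wz":0.764,"tx":0.0015,"ty":-0.0143,"tz":0,"grip":0},{"wx":0,"wy":0,"wz":0.764,"tx":0.0015,"ty":-0.0144,"tz":0,"grip":0},{"wx":0,"wy":0,"wz":0.764,"tx":0.0014,"ty":-0.0145,"tz":0,"grip":0},{"wx":0,"wy":0,"wz":0.764,"tx":0.0013,"ty":-0.0145,"tz":0,"grip":0},{"wx":0,"wy":0,"wz":0.764,"tx":0.0013,"ty":-0.0146,"tz":0,"grip":0},{"wx":0,"wy":0,"wz":0,"tx":0,"ty":0,"tz":0,"grip":0}]'

```text
time: 21.35
tool_pos: [0.4622, 0.1249, 0.0917]
tcp_rot: [0.936, 0.351, 0.0, 0.0]
wrist_force: [-0.8, 0.5, -1.2]
width: 0.125
finger_force: 10.1
```

```bash
python3 nest.py 5
```

```text
scene big [0.5457 0.1971] (295, np.float64(0.0016869421938363247)) mid [0.5442 0.1985] (257, np.float64(0.001529774094102449))
([335.0, 184.0], 116, [0.4694, 0.1333, 0.0923], 'az -158.8 slope 66.7', 'azc -138.9')
([370.0, 187.0], 120, [0.42, 0.2165, 0.0824], 'az 171.7 slope 32.7', 'azc 171.7')
([358.0, 209.0], 49, [0.4846, 0.2143, 0.0638], 'az -113.6 slope -1.9', 'azc 165.2')
top big [0.5442 0.1963] (145, np.float64(0.001122224094397809)) mid [0.5428 0.1971] (99, np.float64(0.0011387061093905537))
```

Call:
arm_command --steps '[{"wx":0,"wy":0,"wz":0,"tx":0,"ty":0,"tz":0,"grip":0.35},{"wx":0,"wy":0,"wz":0,"tx":0,"ty":0,"tz":0,"grip":0.35},{"wx":0,"wy":0,"wz":0,"tx":0,"ty":0,"tz":-0.04,"grip":0.35},{"wx":0,"wy":0,"wz":0,"tx":0,"ty":0,"tz":-0.1,"grip":0.4},{"wx":0,"wy":0,"wz":1,"tx":0,"ty":0,"tz":-0.1,"grip":0.4},{"wx":0,"wy":0,"wz":1,"tx":0,"ty":0,"tz":-0.04,"grip":0.4},{"wx":0,"wy":0,"wz":1,"tx":0,"ty":0,"tz":0,"grip":0.4},{"wx":0,"wy":0,"wz":1,"tx":0,"ty":0,"tz":0,"grip":0.4},{"wx":0,"wy":0,"wz":1,"tx":0,"ty":0,"tz":0,"grip":0.4},{"wx":0,"wy":0,"wz":1,"tx":0,"ty":0,"tz":0,"grip":0.4},{"wx":0,"wy":0,"wz":1,"tx":0,"ty":0,"tz":0,"grip":0.4},{"wx":0,"wy":0,"wz":1,"tx":0,"ty":0,"tz":0,"grip":0.4},{"wx":0,"wy":0,"wz":1,"tx":0,"ty":0,"tz":0,"grip":0.4},{"wx":0,"wy":0,"wz":1,"tx":0,"ty":0,"tz":0,"grip":0.4},{"wx":0,"wy":0,"wz":1,"tx":0,"ty":0,"tz":0,"grip":0.4},{"wx":0,"wy":0,"wz":0.43,"tx":0,"ty":0,"tz":0,"grip":0.4}]'

```text
time: 23.45
tool_pos: [0.4625, 0.1243, 0.2315]
tcp_rot: [0.995, -0.099, -0.0, -0.0]
wrist_force: [0.1, -0.1, 0.1]
width: 0.396
finger_force: 0.0
```

Call:
arm_command --steps '[{"wx":0,"wy":0,"wz":0,"tx":0.004,"ty":0.091,"tz":0,"grip":0.4},{"wx":0,"wy":0,"wz":0,"tx":0.004,"ty":0.091,"tz":0,"grip":0.4},{"wx":0,"wy":0,"wz":0,"tx":0.004,"ty":0.091,"tz":0,"grip":0.4},{"wx":0,"wy":0,"wz":0,"tx":0.004,"ty":0.091,"tz":0,"grip":0.4},{"wx":0,"wy":0,"wz":0,"tx":0.004,"ty":0.091,"tz":0,"grip":0.4},{"wx":0,"wy":0,"wz":0,"tx":0.004,"ty":0.091,"tz":0,"grip":0.4},{"wx":0,"wy":0,"wz":0,"tx":0,"ty":0,"tz":0,"grip":0.4}]'

```text
time: 24.32
tool_pos: [0.4199, -0.1485, 0.2314]
tcp_rot: [0.995, -0.101, -0.0, 0.0]
wrist_force: [-0.2, 0.4, -0.3]
width: 0.401
finger_force: 0.0
```

```bash
python3 nest.py 6
python3 - <<'E'
from h import *
print(monitor.state()["tool_pos"],monitor.state()["joint_positions"].round(2))
d=grab("scene");c=cloud(d);C=c.reshape(-1,3);C=C[~np.isnan(C[:,0])]
s=rim(C,(.511,-.163),.0485,.071);print(s,handles(c,d["img"],s[0]))
E
```

```text
scene big [0.5457 0.1969] (299, np.float64(0.0018903787667269147)) mid [0.5441 0.1978] (251, np.float64(0.0016103946335084092))
([333.0, 181.0], 120, [0.463, 0.1226, 0.0946], 'az -139.7 slope 25.9', 'azc -137.1')
([370.0, 187.0], 120, [0.4196, 0.2164, 0.0834], 'az 171.7 slope 32.2', 'azc 171.5')
([357.0, 208.0], 50, [0.4851, 0.2142, 0.064], 'az -111.9 slope -1.9', 'azc 164.5')
top big [0.5446 0.1964] (279, np.float64(0.0016547463097002406)) mid [0.5434 0.1974] (211, np.float64(0.001104323917094436))
([234.0, 255.0], 77, [0.4632, 0.1234, 0.0951], 'az -139.0 slope 26.0', 'azc -137.3')
([199.0, 272.0], 81, [0.4173, 0.2143, 0.0864], 'az 171.3 slope 31.8', 'azc 172.4')
[ 0.42061389 -0.14557069  0.23141233] [ 0.52  0.1  -0.27  2.03  0.03  1.02 -1.53]
(array([ 0.51147743, -0.16268584]), 171, np.float64(0.0019183502247911044)) [([220.0, 117.0], 79, [0.4259, -0.2807, 0.0666], 'az -47.9 slope -1.4', 'azc -125.9'), ([261.0, 131.0], 112, [0.4163, -0.1428, 0.09], 'az 169.5 slope 19.0', 'azc 168.2')]
```

Call:
arm_command --steps '[{"wx":0,"wy":0,"wz":0,"tx":0,"ty":0,"tz":0.08,"grip":0.4},{"wx":0,"wy":0,"wz":0,"tx":0,"ty":0,"tz":0.08,"grip":0.4},{"wx":0,"wy":0,"wz":0,"tx":0,"ty":0,"tz":0.08,"grip":0.4},{"wx":0,"wy":0,"wz":0,"tx":0,"ty":0,"tz":0.053,"grip":0.4},{"wx":0,"wy":0,"wz":0,"tx":0,"ty":0,"tz":0,"grip":0.0},{"wx":0,"wy":0,"wz":0,"tx":0,"ty":0,"tz":0,"grip":0.0},{"wx":0,"wy":0,"wz":0,"tx":0,"ty":0,"tz":0,"grip":0.0},{"wx":0,"wy":0,"wz":0,"tx":0,"ty":0,"tz":0,"grip":0.0},{"wx":0,"wy":0,"wz":0,"tx":0,"ty":0,"tz":0,"grip":0.0},{"wx":0,"wy":0,"wz":0,"tx":0,"ty":0,"tz":-0.02,"grip":0.0},{"wx":0,"wy":0,"wz":0,"tx":0,"ty":0,"tz":-0.03,"grip":0.0},{"wx":0,"wy":0,"wz":0,"tx":0,"ty":0,"tz":-0.05,"grip":0.0},{"wx":0,"wy":0,"wz":0,"tx":0,"ty":0,"tz":0,"grip":0.0}]' --force 55

```text
time: 26.1
tool_pos: [0.4217, -0.146, 0.1371]
tcp_rot: [0.995, -0.099, 0.002, 0.001]
wrist_force: [-0.1, 0.2, -1.1]
width: 0.122
finger_force: 55.0
```

```bash
cat > small.py <<'E'
from h import *
import sys
x,y,z=map(float,sys.argv[1:4])
print(monitor.state()["tool_pos"])
for n in("scene","top"):
    d=grab(n);c=cloud(d);C=c.reshape(-1,3);C=C[~np.isnan(C[:,0])]
    cv2.imwrite(f"pics/{n}{sys.argv[4]}.png",d["img"])
    s=rim(C,(x,y),.0485,z,dz=.012)
    dd=np.hypot(C[:,0]-s[0][0],C[:,1]-s[0][1]);P=C[(abs(dd-.0485)<.004)&(abs(C[:,2]-z)<.012)]
    # upper rim plane, robust
    A=np.c_[P[:,:2]-s[0],np.ones(len(P))];f=least_squares(lambda q:A@q-P[:,2],[0,0,z],loss="soft_l1",f_scale=.002).x
    print(n,s[0].round(4),s[1],"rim z %.4f tilt deg %s"%(f[2],np.degrees(f[:2]).round(1)))
    for q in handles(c,d["img"],s[0],.16,z-.02):print(q)
E
python3 small.py .511 -.163 .12 7
```

```text
[ 0.42165773 -0.14601666  0.13710411]
scene [ 0.5117 -0.1636] 316 rim z 0.1183 tilt deg [-0.6  0.5]
([257.0, 126.0], 79, [0.4322, -0.1458, 0.1332], 'az 131.7 slope 3.9', 'azc 167.3')
top [ 0.5094 -0.1636] 157 rim z 0.1200 tilt deg [0.9 1.7]
```

Call:
arm_command --steps '[{"wx":0,"wy":0,"wz":0,"tx":0,"ty":0,"tz":-0.06,"grip":0},{"wx":0,"wy":0,"wz":0,"tx":0,"ty":0,"tz":-0.07,"grip":0},{"wx":0,"wy":0,"wz":0,"tx":0,"ty":0,"tz":-0.05,"grip":0},{"wx":0,"wy":0,"wz":0,"tx":0,"ty":0,"tz":-0.02,"grip":0},{"wx":0,"wy":0,"wz":0,"tx":0,"ty":0,"tz":0,"grip":0}]'

```text
time: 26.82
tool_pos: [0.4206, -0.1456, 0.2345]
tcp_rot: [0.995, -0.099, -0.0, -0.0]
wrist_force: [0.0, -0.3, -1.0]
width: 0.124
finger_force: 55.0
```

```bash
python3 arc.py .5108 -.1636 .5438 .1975 102.9 24
```

```text
tool az -11.323385930302326 [ 0.42055395 -0.14563958] wz/row -0.935
tx -0.0027 ty -0.0163
tx -0.0004 ty -0.0164
tx 0.0018 ty -0.0164
tx 0.0041 ty -0.0162
tx 0.0063 ty -0.0159
tx 0.0085 ty -0.0154
tx 0.0107 ty -0.0147
tx 0.0128 ty -0.0139
tx 0.0148 ty -0.0129
tx 0.0168 ty -0.0117
tx 0.0186 ty -0.0104
tx 0.0204 ty -0.0090
tx 0.0220 ty -0.0075
tx 0.0236 ty -0.0058
tx 0.0250 ty -0.0040
tx 0.0262 ty -0.0022
tx 0.0273 ty -0.0002
tx 0.0283 ty 0.0018
tx 0.0291 ty 0.0040
tx 0.0298 ty 0.0061
tx 0.0303 ty 0.0083
tx 0.0306 ty 0.0106
tx 0.0307 ty 0.0128
tx 0.0307 ty 0.0151
[0.54644032 0.10552199]
```

Call:
arm_command --steps '[{"wx":0,"wy":0,"wz":-0.935,"tx":-0.0027,"ty":-0.0163,"tz":0,"grip":0},{"wx":0,"wy":0,"wz":-0.935,"tx":-0.0004,"ty":-0.0164,"tz":0,"grip":0},{"wx":0,"wy":0,"wz":-0.935,"tx":0.0018,"ty":-0.0164,"tz":0,"grip":0},{"wx":0,"wy":0,"wz":-0.935,"tx":0.0041,"ty":-0.0162,"tz":0,"grip":0},{"wx":0,"wy":0,"wz":-0.935,"tx":0.0063,"ty":-0.0159,"tz":0,"grip":0},{"wx":0,"wy":0,"wz":-0.935,"tx":0.0085,"ty":-0.0154,"tz":0,"grip":0},{"wx":0,"wy":0,"wz":-0.935,"tx":0.0107,"ty":-0.0147,"tz":0,"grip":0},{"wx":0,"wy":0,"wz":-0.935,"tx":0.0128,"ty":-0.0139,"tz":0,"grip":0},{"wx":0,"wy":0,"wz":-0.935,"tx":0.0148,"ty":-0.0129,"tz":0,"grip":0},{"wx":0,"wy":0,"wz":-0.935,"tx":0.0168,"ty":-0.0117,"tz":0,"grip":0},{"wx":0,"wy":0,"wz":-0.935,"tx":0.0186,"ty":-0.0104,"tz":0,"grip":0},{"wx":0,"wy":0,"wz":-0.935,"tx":0.0204,"ty":-0.009,"tz":0,"grip":0}]'

```text
time: 28.32
tool_pos: [0.4567, -0.0421, 0.2334]
tcp_rot: [0.939, 0.344, -0.001, -0.001]
wrist_force: [-0.0, -0.2, -2.4]
width: 0.123
finger_force: 55.0
```

Call:
arm_command --steps '[{"wx":0,"wy":0,"wz":-0.935,"tx":0.022,"ty":-0.0075,"tz":0,"grip":0},{"wx":0,"wy":0,"wz":-0.935,"tx":0.0236,"ty":-0.0058,"tz":0,"grip":0},{"wx":0,"wy":0,"wz":-0.935,"tx":0.025,"ty":-0.004,"tz":0,"grip":0},{"wx":0,"wy":0,"wz":-0.935,"tx":0.0262,"ty":-0.0022,"tz":0,"grip":0},{"wx":0,"wy":0,"wz":-0.935,"tx":0.0273,"ty":-0.0002,"tz":0,"grip":0},{"wx":0,"wy":0,"wz":-0.935,"tx":0.0283,"ty":0.0018,"tz":0,"grip":0},{"wx":0,"wy":0,"wz":-0.935,"tx":0.0291,"ty":0.004,"tz":0,"grip":0},{"wx":0,"wy":0,"wz":-0.935,"tx":0.0298,"ty":0.0061,"tz":0,"grip":0},{"wx":0,"wy":0,"wz":-0.935,"tx":0.0303,"ty":0.0083,"tz":0,"grip":0},{"wx":0,"wy":0,"wz":-0.935,"tx":0.0306,"ty":0.0106,"tz":0,"grip":0},{"wx":0,"wy":0,"wz":-0.935,"tx":0.0307,"ty":0.0128,"tz":0,"grip":0},{"wx":0,"wy":0,"wz":-0.935,"tx":0.0307,"ty":0.0151,"tz":0,"grip":0},{"wx":0,"wy":0,"wz":0,"tx":0,"ty":0,"tz":0,"grip":0},{"wx":0,"wy":0,"wz":0,"tx":0,"ty":0,"tz":0,"grip":0}]'

```text
time: 30.08
tool_pos: [0.5461, 0.1048, 0.234]
tcp_rot: [0.698, 0.716, -0.001, -0.0]
wrist_force: [-0.2, 0.4, -0.7]
width: 0.123
finger_force: 55.0
```

```bash
python3 small.py .544 .1975 .22 8; python3 nest.py 9
```

```text
[0.54611186 0.104842   0.23400763]
scene [0.5444 0.1957] 333 rim z 0.2170 tilt deg [ 0.  -0.8]
top [0.5433 0.1948] 76 rim z 0.2145 tilt deg [-4.4  3.7]
scene big [0.5454 0.1969] (220, np.float64(0.0012392272353958012)) mid [0.5438 0.1978] (168, np.float64(0.0012326720278444032))
([332.0, 173.0], 48, [0.4475, 0.1086, 0.1045], 'az -134.4 slope 22.6', 'azc -137.2')
([373.0, 181.0], 60, [0.4053, 0.2191, 0.0925], 'az 174.6 slope 33.4', 'azc 171.2')
top big [0.5436 0.195 ] (62, np.float64(0.002116576836518636)) mid [0.5432 0.1963] (23, np.float64(0.0010993817272130328))
([199.0, 272.0], 82, [0.4173, 0.2137, 0.0847], 'az 170.4 slope 32.2', 'azc 172.1')
```

Call:
arm_command --steps '[{"wx":0,"wy":0,"wz":0,"tx":0.004,"ty":0,"tz":0.03,"grip":0},{"wx":0,"wy":0,"wz":0,"tx":0,"ty":0,"tz":0.04,"grip":0},{"wx":0,"wy":0,"wz":0,"tx":0,"ty":0,"tz":0.04,"grip":0},{"wx":0,"wy":0,"wz":0,"tx":0,"ty":0,"tz":0.03,"grip":0},{"wx":0,"wy":0,"wz":0,"tx":0,"ty":0,"tz":0.02,"grip":0},{"wx":0,"wy":0,"wz":0,"tx":0,"ty":0,"tz":0,"grip":0}]'

```text
time: 31.02
tool_pos: [0.5463, 0.1075, 0.1544]
tcp_rot: [0.697, 0.717, -0.0, -0.0]
wrist_force: [0.2, 0.4, -1.6]
width: 0.122
finger_force: 55.0
```

```bash
python3 small.py .544 .1975 .143 10
```

```text
[0.54630935 0.10750425 0.15438026]
scene [0.5442 0.198 ] 253 rim z 0.1381 tilt deg [ 0.5 -0.6]
top [0.5438 0.1976] 67 rim z 0.1399 tilt deg [-1.1 -1.3]
```

View pics/scene10.png

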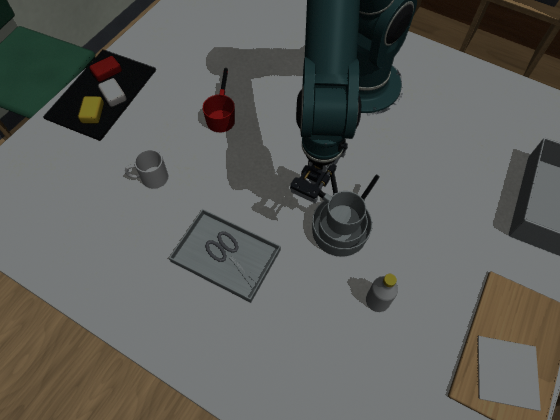

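The scene view shows the small pan at (346,212), level and centred over the nest, with the middle handle at (333,183) clear of the gripper. I lower it slowly.

Call:
arm_command --steps '[{"wx":0,"wy":0,"wz":0,"tx":0,"ty":0,"tz":0.02,"grip":0},{"wx":0,"wy":0,"wz":0,"tx":0,"ty":0,"tz":0.025,"grip":0},{"wx":0,"wy":0,"wz":0,"tx":0,"ty":0,"tz":0.025,"grip":0},{"wx":0,"wy":0,"wz":0,"tx":0,"ty":0,"tz":0.02,"grip":0},{"wx":0,"wy":0,"wz":0,"tx":0,"ty":0,"tz":0.01,"grip":0},{"wx":0,"wy":0,"wz":0,"tx":0,"ty":0,"tz":0.01,"grip":0},{"wx":0,"wy":0,"wz":0,"tx":0,"ty":0,"tz":0.004,"grip":0},{"wx":0,"wy":0,"wz":0,"tx":0,"ty":0,"tz":0,"grip":0}]'

```text
time: 32.12
tool_pos: [0.5466, 0.1075, 0.098]
tcp_rot: [0.698, 0.717, 0.0, -0.0]
wrist_force: [0.2, -0.1, -1.1]
width: 0.122
finger_force: 55.0
```

Call:
arm_command --steps '[{"wx":0,"wy":0,"wz":0,"tx":0,"ty":0,"tz":0.003,"grip":0},{"wx":0,"wy":0,"wz":0,"tx":0,"ty":0,"tz":0.003,"grip":0},{"wx":0,"wy":0,"wz":0,"tx":0,"ty":0,"tz":0.002,"grip":0},{"wx":0,"wy":0,"wz":0,"tx":0,"ty":0,"tz":0,"grip":0}]'

```text
time: 32.62
tool_pos: [0.5467, 0.1074, 0.0941]
tcp_rot: [0.698, 0.717, 0.0, 0.0]
wrist_force: [-1.3, -1.3, 4.7]
width: 0.122
finger_force: 55.0
```

Call:
arm_command --steps '[{"wx":0,"wy":0,"wz":0,"tx":0,"ty":0,"tz":0.001,"grip":0},{"wx":0,"wy":0,"wz":0,"tx":0,"ty":0,"tz":0,"grip":0},{"wx":0,"wy":0,"wz":0,"tx":0,"ty":0,"tz":0,"grip":0.3},{"wx":0,"wy":0,"wz":0,"tx":0,"ty":0,"tz":0,"grip":0.3},{"wx":0,"wy":0,"wz":0,"tx":0,"ty":0,"tz":-0.03,"grip":0.3},{"wx":0,"wy":0,"wz":0,"tx":0,"ty":0,"tz":-0.06,"grip":0.3},{"wx":0,"wy":0,"wz":0,"tx":0,"ty":0,"tz":-0.1,"grip":0.3},{"wx":0,"wy":0,"wz":0,"tx":-0.08,"ty":0,"tz":-0.06,"grip":0.3},{"wx":0,"wy":0,"wz":0,"tx":-0.1,"ty":-0.04,"tz":0,"grip":0.3},{"wx":0,"wy":0,"wz":0,"tx":-0.1,"ty":-0.04,"tz":0,"grip":0.3},{"wx":0,"wy":0,"wz":0,"tx":-0.1,"ty":-0.04,"tz":0,"grip":0.3},{"wx":0,"wy":0,"wz":0,"tx":0,"ty":0,"tz":0,"grip":0.3}]' --force 5

```text
time: 34.12
tool_pos: [0.4906, -0.0877, 0.2194]
tcp_rot: [0.699, 0.715, -0.0, 0.001]
wrist_force: [0.1, 0.7, 1.0]
width: 0.303
finger_force: 0.0
```

```bash
python3 small.py .544 .1975 .078 11; python3 nest.py; python3 -c "
import cv2
a=cv2.imread('pics/scene11.png')[140:290,250:450];cv2.imwrite('pics/crop11.png',cv2.convertScaleAbs(cv2.resize(a,None,fx=3.5,fy=3.5,interpolation=2),alpha=1.5))"
```

```text
[ 0.49055686 -0.08769237  0.21935614]
scene [0.5446 0.1983] 296 rim z 0.0767 tilt deg [0.3 0.5]
([333.0, 181.0], 120, [0.4625, 0.1223, 0.0947], 'az -139.5 slope 27.0', 'azc -137.2')
([369.0, 187.0], 117, [0.4206, 0.2164, 0.082], 'az 171.6 slope 32.1', 'azc 171.7')
([311.0, 200.0], 146, [0.5498, 0.1021, 0.0976], 'az -88.3 slope 23.3', 'azc -86.9')
([358.0, 209.0], 51, [0.4851, 0.2178, 0.0641], 'az -111.2 slope -0.7', 'azc 161.8')
([330.0, 237.0], 36, [0.6055, 0.1915, 0.0629], 'az 82.5 slope 1.0', 'azc -6.4')
top [0.5432 0.1973] 227 rim z 0.0792 tilt deg [-0.9 -1.7]
([243.0, 223.0], 101, [0.5445, 0.1031, 0.0994], 'az -89.2 slope 22.3', 'azc -89.2')
([234.0, 255.0], 73, [0.463, 0.1233, 0.0959], 'az -139.4 slope 24.6', 'azc -137.2')
([199.0, 272.0], 73, [0.4173, 0.2139, 0.0872], 'az 171.5 slope 32.0', 'azc 172.5')
scene big [0.5457 0.197 ] (285, np.float64(0.0016981465129897986)) mid [0.5442 0.1977] (244, np.float64(0.0017388818649224944))
([333.0, 181.0], 120, [0.4631, 0.1226, 0.0945], 'az -139.6 slope 26.3', 'azc -137.2')
([370.0, 187.0], 122, [0.4201, 0.2166, 0.0825], 'az 171.7 slope 31.7', 'azc 171.3')
([311.0, 200.0], 142, [0.5502, 0.1014, 0.0967], 'az -89.0 slope 22.3', 'azc -86.5')
top big [0.5446 0.1963] (274, np.float64(0.0015806771665920745)) mid [0.5432 0.197 ] (206, np.float64(0.0010666783814647488))
([243.0, 223.0], 99, [0.5443, 0.1032, 0.0985], 'az -88.9 slope 22.9', 'azc -89.3')
([234.0, 255.0], 71, [0.4631, 0.123, 0.0963], 'az -138.8 slope 25.4', 'azc -137.3')
([199.0, 273.0], 72, [0.4147, 0.2139, 0.0865], 'az 171.5 slope 31.1', 'azc 172.5')
```

View pics/crop11.png

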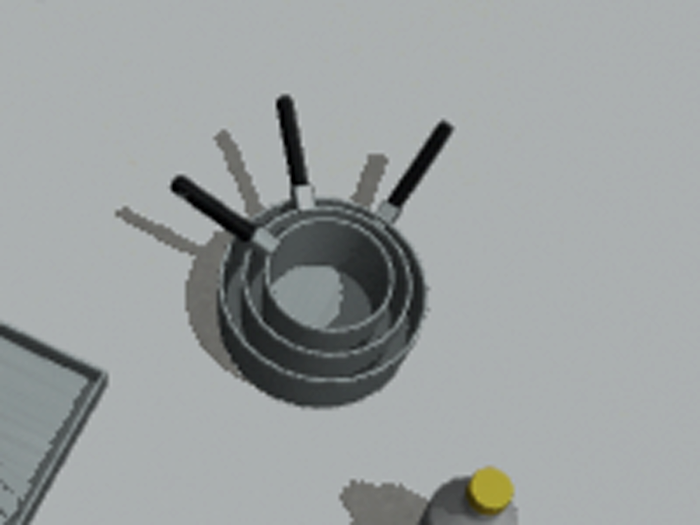

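The crop shows the three pans nested and level, with handles fanned at (430,160), (290,140) and (215,210). They lie at about 171°, 221° and 271°, and the small pan's rim is at about 0.08 m, so it is seated.

```bash
python3 -c "
from bench import order;print(order.close_job())"
```

```text
the job is handed in; nothing more can be done
None
```

The three pans are nested with handles about 50° apart and the job is handed in; my first push dragged the big pan about 10 mm and 22°, so I moved it back by its own handle to within about 1–2 mm and 1° of its start.

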